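Fit up two tubes end to end in the tacking jig

TASK

Lay the loose tube in the empty part of the jig's vee and slide it along until its end butts tight against the end of the tube already clamped there, leaving no gap. Then push the raised clamp handle all the way down, so that the clamp holds the tube ready for tack welding, and let go. Leave the other things on the bench where they are.

Things in the scene. Friction and masses are not known exactly. Their poses are not given: they have to be found in the camera images.
- tube: the loose part: a plain bright metal tube, 38 mm outside diameter, 190 mm long, 0.18 to 0.37 kg, both ends alike and cut square, lying on the bench to the right of the jig's near end. Origin on its axis at mid-length (19 mm above the bench as it lies); its x axis runs along the tube. It slides along the vee with 1 to 4 N unless it is pressed down
- jig: tacking jig: a fixed steel plate 280x74x8 mm with a vee of angle iron along it (rim 31 mm above the bench, 36 mm wide outside) and, on a wing to the right, two toggle clamps. Origin on the bench under the joint; x along the vee, away from the robot, y left. The vee's near part (x = -194 to -13 mm) is empty and takes the loose tube; past a 26 mm break its far part holds the stub
- stub_face (a point): centre of the near end face of the clamped stub (the same 38 mm tube, ferrule at its far end), the face to butt against; the stub cannot move. x points along the vee into the stub, away from the robot, z up. 42 mm above the bench, on the line where the axis of a tube resting in the vee lies: a butted tube's origin is at x = -95 mm, y = 0, z = 0 of this frame
- clamp_handle (a joint): angle (rad) of the raised handle of the nearer toggle clamp: 0 = level, fully shut; 1.0 to 1.2 at the start, open. A linkage swings the clamp's bar down with it, and the bar's pad then presses on the tube 32 mm short of the joint. The handle stays where it is left; moving it takes 2 to 5 N at the grip. The farther clamp, shut on the stub, cannot move
- clamp_hinge (a point): point on the handle's hinge axis, at x = -32, y = -103, z = 95 mm of the jig; the axis is parallel to the vee. From here the handle points to the jig's -y side (right) and, when raised, up. Its grip, 20 mm wide and 16 mm thick, lies 102 to 177 mm from the hinge. The open bar stands beside it on the vee side, within 10 mm of x = -32 mm and up to 0.2 m above the bench
- clamp_grip (a point): middle of the grip's top face (it looks up when the handle is level, towards the vee when raised): 139 mm along the handle from the hinge, 17 mm off the handle's line through the hinge, towards that face. Moves with the handle. Pushing here, towards the jig's -y side and then down, shuts the clamp
- spray_can: aerosol can standing at the back right, 58 mm across, 218 mm tall; origin under its centre; not part of the job
- marker: marker pen lying left of the jig's near end, 128 mm long, 17 mm thick; origin under its centre; not part of the job
- tape_measure: tape measure lying on its side, between the jig and the cabinet, 68x82x42 mm; origin under its centre; not part of the job
- elbow: loose pipe elbow lying left of the jig, 52x52x26 mm; origin under its centre; not part of the job
- tungsten_case: flat case lying at the right, below where the level clamp handles reach, 42x178x15 mm; origin under its centre; not part of the job
- nozzle_tin: round lidded tin at the back left, 65 mm across, 48 mm high; origin under its centre; not part of the job
- flange: ring flange lying flat at the right, 62 mm across, 13 mm high; origin under its centre; not part of the job
- punch: small centre punch lying at the right edge of the bench, 106 mm long, 13 mm thick; origin under its centre; not part of the job

How it is judged:
On the way:
1. the loose tube lies in the vee, butted against the stub, while the clamp is still open (x of tube in the frame of stub_face above -0.097 m and y of tube in the frame of stub_face between -0.003 and 0.003 m and z of tube in the frame of stub_face between -0.003 and 0.003 m and angle between the x axis of tube and the x axis of stub_face, either way round below 0.03 rad and value of joint clamp_handle above 0.6 rad), for 0.2 s.
At the end, for the whole second after the job is handed in: The loose tube rests in the near part of the vee, in line with the stub (axis within 3 mm and 0.03 rad), the gap between its end and the stub's under 2 mm, at rest, and the clamp handle is down within 0.1 rad of fully shut (x of tube in the frame of stub_face above -0.097 m and y of tube in the frame of stub_face between -0.003 and 0.003 m and z of tube in the frame of stub_face between -0.003 and 0.003 m and angle between the x axis of tube and the x axis of stub_face, either way round below 0.03 rad and value of joint clamp_handle below 0.1 rad and linear speed of tube below 0.01 m/s); the robot touches nothing.
It fails at once if another thing on the bench is moved more than 30 mm (distance of any of spray_can, marker, tape_measure, elbow, tungsten_case, nozzle_tin, flange, punch from where it was at the start of the episode above 0.03 m).
It also fails if it takes over 54 s, if anything falls off the work surface, if the arm or the gripper's body presses on something with over 40 N, if the wrist force passes 120 N, or if a joint passes its speed limit or range.

ROBOT

A 6-joint arm with a two-finger parallel gripper is mounted at the origin on the work surface; the furniture and walls round the work are solid. World frame = base frame: x ahead of the robot, y to its left, z up, the work surface at z = 0. Lengths are in m, angles in rad, forces in N, time in s.
With the tool pointing down it reaches from about 0.275 to 0.825 m from the base axis. Payload 4.9 kg.
Tool frame: the origin (TCP) lies at the centre of the arm's flange, where the gripper is bolted on; the fingertips stand 173 mm ahead of it and the grasp point (between the pads) lies 155 mm ahead of it; z points along the fingers, y is the line along which they close (so a half turn about z gives the same grasp; the last joint's range is limited). The gripper opens to 85 mm and grips with 20 to 120 N. Pads are 22 mm wide; open, the fingers measure 114 mm over their backs; the gripper's body (76 mm by 85 mm) begins 54 mm behind the grasp point. The pads swing forward as they close: fully open they stand 13 mm farther back than shut.
Start: joints at [1.038, 0.326, -0.193, 1.052, 0, 1.437], TCP at [0.214, 0.507, 0.405] pointing down, gripper open.
Joint ranges: [-2.65, 2.65], [-0.97, 1.79], [-1.3, 1.35], [-1.93, 2.1], [-1.47, 1.37], [-3.14, 3.14]. Speed limits (rad/s): [2.57, 2.57, 3.14, 3.14, 3.14, 3.14].

INTERFACE

Orientations are given as a unit quaternion [x, y, z, w].
In Python, from workcell import bot, grab_frame, camera_params gives the robot as it stands. The module is installed in compiled form; this text tells all that it offers.
- The arm moves only by the shell command python3 -m pendant 'ROWS' [FORCE]. ROWS is JSON, a list of rows, each a list of 3 entries, a list of its own where there are three numbers: the turn, a rotation vector about the tool's x, y, z in rad, then the shift along the tool's x, y, z in m, then the opening, from 0 (shut) to 1 (fully open). A call has 1 to 8 rows; each row is the pose to reach, as a shift and turn from the pose commanded when the call began, along the tool's axes at that moment; what a row does not reach only later rows make up. A row lasts 1/12 s, in which the tool goes at most 41.7 mm and 7.16 degrees, less where a joint would pass 70% of its speed; a pose out of reach is approached as far as the arm can. A call with a gripper value outside its range is refused whole. The fingers move at their own pace and stop on an object; FORCE is the grip in N (left out, the last holds). Time passes only in rows, so rows that repeat a pose let the fingers close. It gives the time, the measured TCP pose, the force, the opening and the grip force at its end, in the units of the state.
- bot.get_state(): the state, without advancing time (a new reading comes with each control period).
- grab_frame(name): name is "side" or "top"; returns the picture (480x640x3 uint8, red, green, blue); there is no depth.
- camera_params(name): a dict with "fx", "fy", "cx", "cy" (pixels), "position" and "orientation" of the camera in the world. Camera axes: x right, y down, z forward; pixel columns grow to the right and rows downward; lengths in m; the calibration is good to about 2 mm. A picture is of the moment at which its call begins. camera_params takes no time and is no camera call.
- bot.close_job(): hands the job in; it is judged then, once.
The state is a dict: "time": time; "q": joint angles; "qd": joint speeds; "joint_torque": joint torques, N m; "position": TCP position; "tcp_rot": TCP orientation; "ft_force": force on the tool from outside, world axes, zero at the start; "wrist_torque": the same for the moment, N m; "finger_gap": opening from 0.0 (shut) to 1.0 (fully open); "finger_force": force on a finger pad.
Only numpy, scipy, OpenCV 4.12 (cv2) and the standard library are available. Lean on these libraries where they do the work, as an engineer would, in place of code of your own. Each camera call takes 0.05 s, during which the arm holds its last target. There are 200 camera calls.

## Working session

There is one attempt and no reset: what is moved stays moved. The work goes in short steps, Python scripts to look and compute and a shell command to move; the robot and the scene stay as the last step left them, time stands still between calls to the robot, and variables do not carry over. Pictures are saved under pics/ and viewed, at most 10 in all, crops included, and the job is handed in when it is done.

```bash
mkdir -p pics; python3 - <<'E'
from workcell import bot, grab_frame, camera_params
import cv2
for n in("side","top"):
    cv2.imwrite(f"pics/{n}0.png",grab_frame(n)[:,:,::-1]); print(n,camera_params(n))
s=bot.get_state();print(s)
E
```

```text
side {'fx': 525.9307136685096, 'fy': 525.9307136685096, 'cx': 315.4773731680736, 'cy': 240.4820370153466, 'position': array([ 0.23139949, -0.69185057,  0.72308787]), 'orientation': array([ 0.88947654, -0.17911688,  0.09179126, -0.41027185])}
top {'fx': 512.9464953300626, 'fy': 512.9464953300626, 'cx': 314.5955216516965, 'cy': 241.80211936417928, 'position': array([ 0.36494939, -0.03699631,  1.00843729]), 'orientation': array([-0.69939075,  0.70831199, -0.06998874,  0.06517877])}
{'time': 0.1, 'q': array([ 1.03778267e+00,  3.26873232e-01, -1.93486203e-01,  1.05202134e+00,
       -8.89501871e-06,  1.43661753e+00]), 'qd': array([ 0.00128102, -0.00247145,  0.00309023,  0.00057619,  0.00053181,
        0.00010195]), 'joint_torque': array([ 9.97880525e-04, -4.44237399e+01,  2.63039142e+01,  7.84034928e-03,
       -1.13200877e-04, -6.23921864e-06]), 'position': array([0.21343659, 0.50661602, 0.40397717]), 'tcp_rot': array([ 1.98098273e-01,  9.80181844e-01, -7.50006306e-04, -2.55206176e-04]), 'ft_force': array([-0.05510881, -0.04357553, -0.6917109 ]), 'wrist_torque': array([-0.03842812,  0.05090662,  0.0531365 ]), 'finger_force': 0.0, 'finger_gap': 0.9989282762243219}
```

View pics/side0.png

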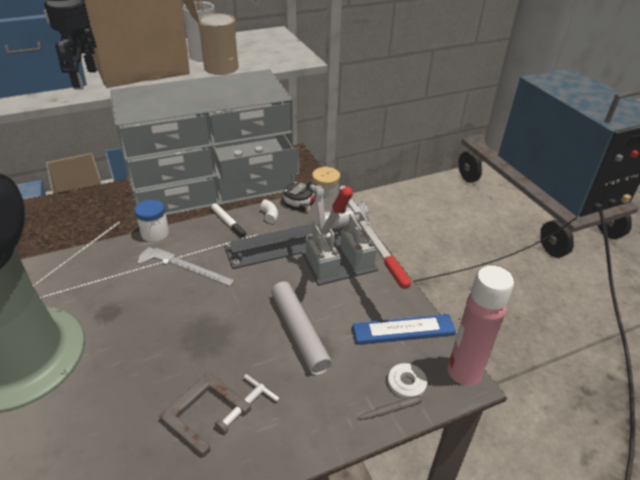

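View pics/top0.png

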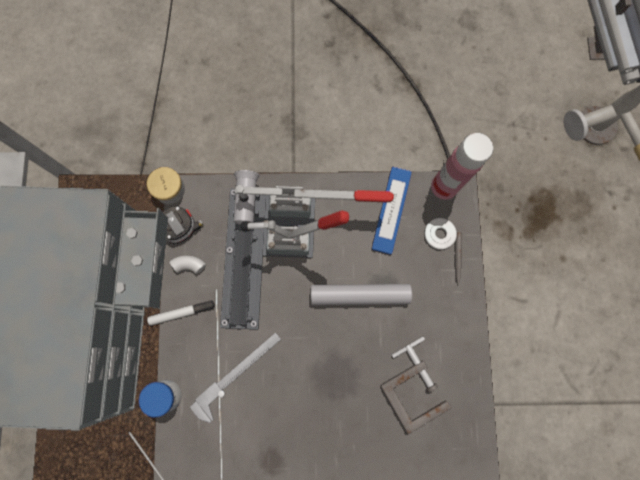

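The top view shows the tube lying crosswise from (311,296) to (411,295). The vee runs from about (240,325) to (245,180), and the raised red handle ends at about (340,218). I'll enlarge the jig area.

```bash
cat > h.py <<'E'
from workcell import bot, grab_frame, camera_params
import cv2, numpy as np
from scipy.spatial.transform import Rotation as R
def ray(n,u,v):
    c=camera_params(n); d=R.from_quat(c["orientation"]).apply([(u-c["cx"])/c["fx"],(v-c["cy"])/c["fy"],1]); return c["position"],d
def at(n,u,v,z):
    p,d=ray(n,u,v); return p+d*(z-p[2])/d[2]
def proj(n,P):
    c=camera_params(n); q=R.from_quat(c["orientation"]).inv().apply(np.asarray(P)-c["position"])
    return q[...,:2]/q[...,2:]*[c["fx"],c["fy"]]+[c["cx"],c["cy"]]
def crop(n,x0,y0,x1,y1,k,out,im=None):
    im=grab_frame(n)[:,:,::-1] if im is None else im
    cv2.imwrite(out,cv2.resize(im[y0:y1,x0:x1],None,fx=k,fy=k,interpolation=cv2.INTER_CUBIC))
def st():
    s=bot.get_state(); print(round(s["time"],2),s["position"].round(4),R.from_quat(s["tcp_rot"]).as_matrix().round(3).tolist(),s["ft_force"].round(1),s["finger_gap"].round(3),s["finger_force"])
def rows(target,Rt=None):
    s=bot.get_state(); r=R.from_quat(s["tcp_rot"])
    print("shift",r.inv().apply(np.asarray(target)-s["position"]).round(4), "turn",(r.inv()*R.from_matrix(Rt)).as_rotvec().round(4) if Rt is not None else 0)
E
python3 - <<'E'
from h import *
im=cv2.imread("pics/top0.png"); crop("top",215,170,415,320,4,"pics/c1.png",im)
im=cv2.imread("pics/side0.png"); crop("side",215,170,415,320,4,"pics/c2.png",im)
E
```

```text
(no output)
```

View pics/c1.png

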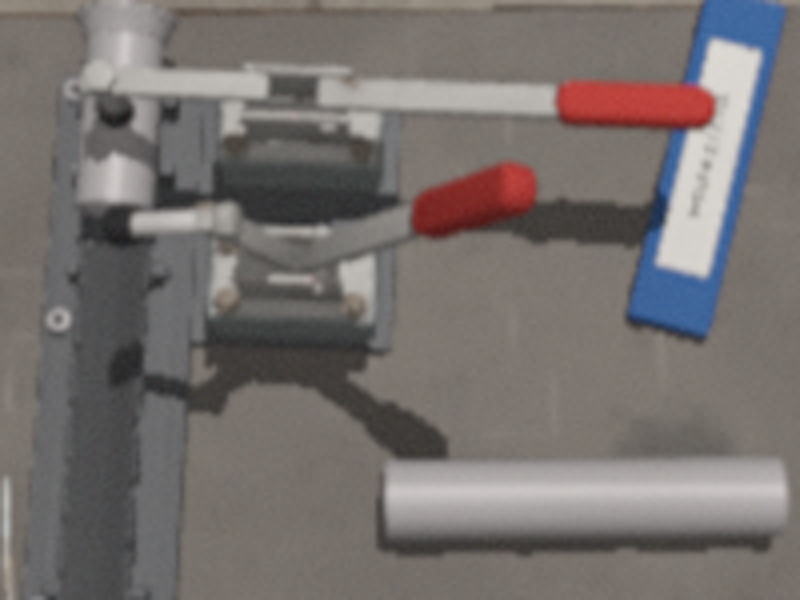

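```bash
python3 - <<'E'
from h import *
im=cv2.imread("pics/top0.png"); crop("top",215,215,315,335,5,"pics/c3.png",im)
E
```

```text
(no output)
```

View pics/c3.png

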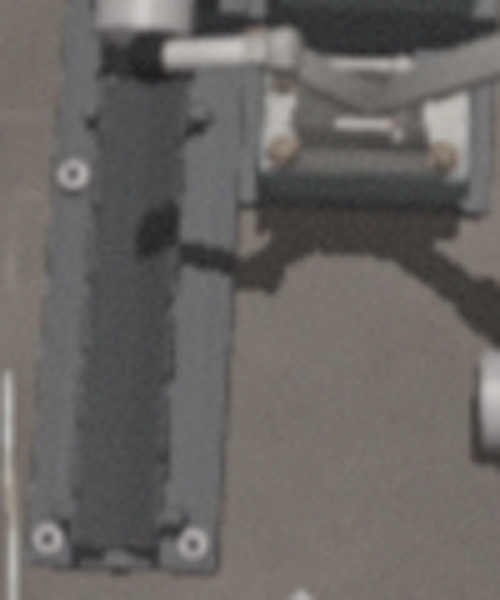

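The crops show the following in top-image pixels:
- **Vee rim:** centre at the near end (238.7,325) and higher up (243.7,240).
- **Stub:** axis through (243.9,217.5) and (247,175), with the end face at about row 221.
- **Tube:** corners of its outline at about (311,285)-(411,285) and (311,306)-(411,305).

```bash
python3 - <<'E'
from h import *
p=lambda u,v,z:print((u,v),z,at("top",u,v,z).round(4))
print("plate");p(221,328.6,.008);p(258.2,329.4,.008);p(229.5,195,.008)
print("rim");p(238.7,325,.031);p(243.7,240,.031)
print("stub");p(243.9,217.5,.042);p(247,175,.042);p(244,220.5,.061);p(244,222.5,.042)
print("tube ends");p(311,295.5,.019);p(411.8,294.5,.019)
print("tube edges")
for u,v in((320,285.3),(320,304.5),(400,285),(400,305)):p(u,v,.021)
print("grip");
a=[at("top",311+0,295.5,.019)]
# side view tube ends / check
for P in ([.258,.0,.019],[.26,-.2,.019]): print(proj("side",np.array(P)))
E
```

```text
plate
(221, 328.6) 0.008 [0.3911 0.137  0.008 ]
(258.2, 329.4) 0.008 [0.3887 0.0655 0.008 ]
(229.5, 195) 0.008 [0.6572 0.1255 0.008 ]
rim
(238.7, 325) 0.031 [0.3967 0.0999 0.031 ]
(243.7, 240) 0.031 [0.5596 0.0926 0.031 ]
stub
(243.9, 217.5) 0.042 [0.6018 0.0913 0.042 ]
(247, 175) 0.042 [0.6877 0.0864 0.042 ]
(244, 220.5) 0.061 [0.5913 0.0886 0.061 ]
(244, 222.5) 0.042 [0.5919 0.091  0.042 ]
tube ends
(311, 295.5) 0.019 [ 0.4514 -0.0367  0.019 ]
(411.8, 294.5) 0.019 [ 0.4509 -0.2311  0.019 ]
tube edges
(320, 285.3) 0.021 [ 0.4707 -0.0543  0.021 ]
(320, 304.5) 0.021 [ 0.4338 -0.0538  0.021 ]
(400, 285) 0.021 [ 0.4693 -0.2088  0.021 ]
(400, 305) 0.021 [ 0.4309 -0.2071  0.021 ]
grip
[171.09538834 305.00353408]
[198.81873762 393.89501324]
```

View pics/c2.png

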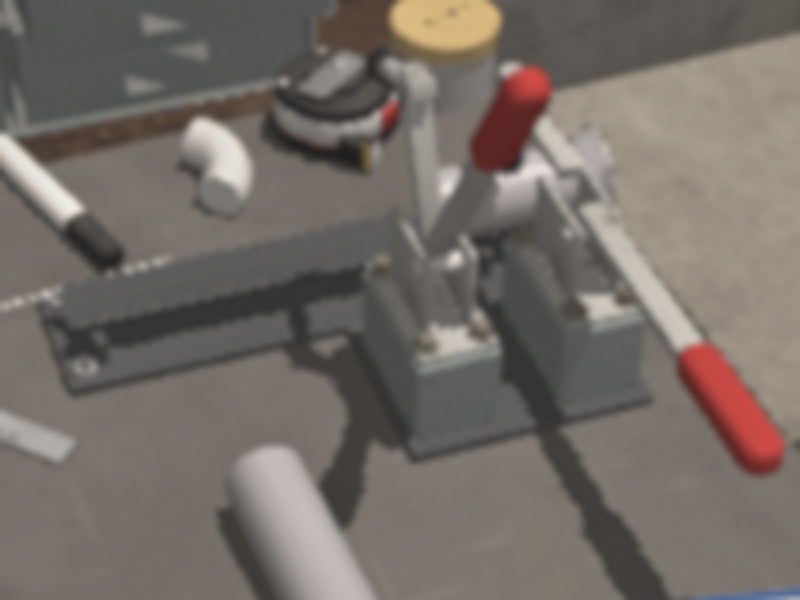

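```bash
cat >> h.py <<'E'
def down(yaw): # tool y axis at world yaw, z down
    c,s=np.cos(yaw),np.sin(yaw); y=np.array([c,s,0]);z=np.array([0,0,-1.]); return np.stack([np.cross(y,z),y,z],1)
J=np.array([.5905,.0912]); JY=-.045
def jig(x,y,z): c,s=np.cos(JY),np.sin(JY); return np.array([J[0]+c*x-s*y,J[1]+s*x+c*y,z])
E
python3 -c "
from h import *
rows([.4515,-.102,.404],down(-.0136));rows([.4515,-.102,.182],down(-.0136))
print([jig(-32,-103,0)]) if 0 else None
for th in(0,1.0,1.2):
  c,s=np.cos(th),np.sin(th);P=jig(-.032,-.103-.139*c+.017*s,.095+.139*s+.017*c);T=jig(-.032,-.103-.177*c,.095+.177*s);print(th,P,proj('top',P),proj('top',T),proj('side',P),proj('side',T))
"
```

```text
shift [-0.4557 -0.4684  0.0006] turn [-1.5000e-03  8.0000e-04  1.1856e+00]
shift [-0.4558 -0.468   0.2226] turn [-1.5000e-03  8.0000e-04  1.1856e+00]
0 [ 0.54764607 -0.1491155   0.112     ] [373.24917071 236.16075125] [393.04392934 238.71609882] [355.81398582 279.07566134] [364.62633871 302.00889935]
1.0 [ 0.55116402 -0.07099168  0.22114961] [331.81945996 220.63482159] [355.1100287  217.93518476] [340.70048072 199.35627484] [350.05776958 199.84783711]
1.2 [ 0.55234595 -0.04474433  0.23071351] [315.20129078 218.67427245] [335.03800554 214.7405649 ] [334.83142683 185.83824535] [342.68470073 180.49908127]
```

```bash
python3 -m pendant '[[[0,0,0.15],[-0.056,-0.058,0],1],[[0,0,0.3],[-0.114,-0.117,0],1],[[0,0,0.45],[-0.17,-0.175,0],1],[[0,0,0.6],[-0.228,-0.234,0],1],[[0,0,0.75],[-0.285,-0.293,0],1],[[0,0,0.9],[-0.342,-0.351,0],1],[[0,0,1.05],[-0.4,-0.41,0],1],[[0,0,1.186],[-0.4557,-0.4684,0],1]]'; python3 -c "
from h import *
rows([.4515,-.102,.182],down(-.0136))"
```

```text
time: 0.77
position: [0.335, 0.1946, 0.4046]
tcp_rot: [0.646, 0.763, 0.0, 0.0]
ft_force: [1.1, 1.0, 0.8]
finger_gap: 1.001
finger_force: 0.0
shift [-0.3118  0.0657  0.2226] turn [1.000e-04 0.000e+00 1.801e-01]
```

```bash
python3 -m pendant '[[[0,0,0.18],[-0.311,0.066,0.1],1],[[0,0,0.18],[-0.311,0.066,0.1],1],[[0,0,0.18],[-0.311,0.066,0.1],1],[[0,0,0.18],[-0.311,0.066,0.1],1],[[0,0,0.18],[-0.311,0.066,0.1],1],[[0,0,0.18],[-0.311,0.066,0.1],1],[[0,0,0.18],[-0.311,0.066,0.1],1],[[0,0,0.18],[-0.311,0.066,0.1],1]]'; python3 -m pendant '[[[0,0,0],[0,0,0],1],[[0,0,0],[0,0,0],1],[[0,0,0],[0,0,0],1]]'; python3 -c "
from h import *
rows([.4515,-.102,.182],down(-.0136));crop('top',215,175,455,355,3.3,'pics/d1.png')"
```

```text
time: 1.43
position: [0.4534, -0.1007, 0.3039]
tcp_rot: [0.71, 0.704, 0.0, -0.0]
ft_force: [1.3, 1.7, 0.6]
finger_gap: 1.004
finger_force: 0.0
time: 1.68
position: [0.4527, -0.0984, 0.3042]
tcp_rot: [0.71, 0.704, -0.0, -0.001]
ft_force: [-0.2, 0.4, -0.8]
finger_gap: 1.001
finger_force: 0.0
shift [-0.0038 -0.001   0.1222] turn [-0.0019 -0.0011  0.0051]
```

View pics/d1.png

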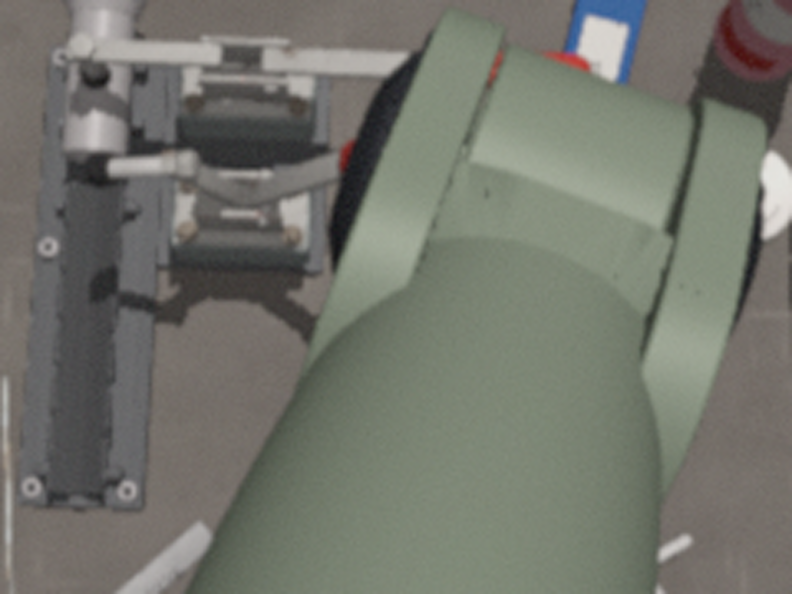

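The arm hides the tube. I'll check that the wrist clears the handle before going down.

```bash
python3 -c "
from h import *
for z in(.35,.42,.5): print(z,at('top',350,178,z),at('top',319.5,236,z))
crop('side',140,60,440,400,1.7,'pics/d2.png')"
```

```text
0.35 [ 0.57906938 -0.09095066  0.35      ] [ 0.50020641 -0.04887571  0.35      ]
0.42 [ 0.55630579 -0.08521465  0.42      ] [ 0.48582692 -0.04761279  0.42      ]
0.5 [ 0.53029025 -0.07865921  0.5       ] [ 0.46939322 -0.04616944  0.5       ]
```

View pics/d2.png

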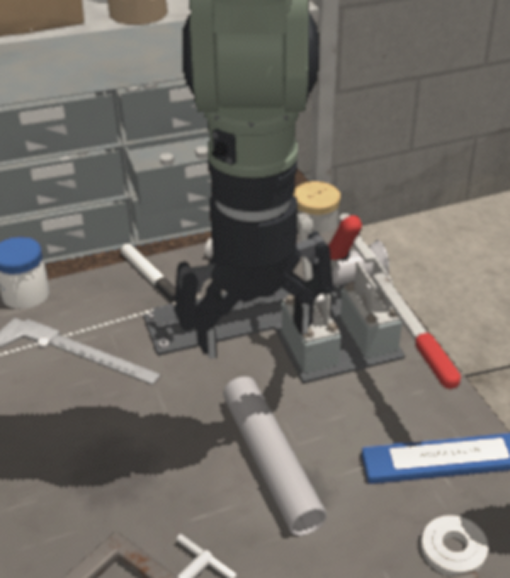

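Picture: the gripper is above the tube's left end, fingers straddling it along x. The wide part of the wrist sits far above the handle, so I'll go down and close.

```bash
python3 -m pendant '[[[0,0,0],[-0.004,-0.001,0.04],1],[[0,0,0],[-0.004,-0.001,0.08],1],[[0,0,0],[-0.004,-0.001,0.11],1],[[0,0,0],[-0.004,-0.001,0.121],1],[[0,0,0],[-0.004,-0.001,0.121],1],[[0,0,0],[-0.004,-0.001,0.121],0.7],[[0,0,0],[-0.004,-0.001,0.121],0.5],[[0,0,0],[-0.004,-0.001,0.121],0.4]]' 60;  python3 -m pendant '[[[0,0,0],[0,0,0],0.3],[[0,0,0],[0,0,0],0.2],[[0,0,0],[0,0,0],0.1],[[0,0,0],[0,0,0],0.1],[[0,0,0],[0,0,0],0.1],[[0,0,0],[0,0,0],0.1]]' 60
```

```text
time: 2.45
position: [0.4532, -0.1025, 0.1853]
tcp_rot: [0.71, 0.705, 0.001, 0.001]
ft_force: [0.7, -0.6, -0.2]
finger_gap: 0.605
finger_force: 0.0
time: 2.95
position: [0.4532, -0.1028, 0.1855]
tcp_rot: [0.71, 0.704, 0.001, 0.001]
ft_force: [-1.3, 1.2, 9.3]
finger_gap: 0.42
finger_force: 59.0
```

```bash
python3 -m pendant '[[[0,0,0],[0,0,-0.03],0.1],[[0,0,0],[0,0,-0.06],0.1],[[0,0,0],[0,0,-0.09],0.1],[[0,0,0],[0,-0.03,-0.09],0.1],[[0,0,0],[0,-0.06,-0.09],0.1],[[0,0,0],[0,-0.09,-0.09],0.1],[[0,0,0],[0,-0.1,-0.09],0.1],[[0,0,0],[0,-0.1,-0.09],0.1]]' 80; python3 -c "
from h import *
st();rows(jig(-.195,0,.250),down(JY+np.pi/2));crop('side',40,160,440,460,1.8,'pics/d3.png')"
```

```text
time: 3.62
position: [0.3493, -0.1009, 0.2735]
tcp_rot: [0.71, 0.704, -0.0, -0.001]
ft_force: [-0.0, 0.4, -3.3]
finger_gap: 0.411
finger_force: 82.0Traceback (most recent call last):
  File "<string>", line 3, in <module>
    st();rows(jig(-.195,0,.250),down(JY+np.pi/2));crop('side',40,160,440,460,1.8,'pics/d3.png')
    ~~^^
  File "h.py", line 15, in st
    s=bot.get_state(); print(round(s["time"],2),s["position"].round(4),R.from_quat(s["tcp_rot"]).as_matrix().round(3).tolist(),s["ft_force"].round(1),s["finger_gap"].round(3),s["finger_force"])
                                                                                                                                                      ^^^^^^^^^^^^^^^^^^^^^
AttributeError: 'float' object has no attribute 'round'
```

```bash
sed -i 's/s\["finger_gap"\].round(3)/s["finger_gap"]/' h.py; python3 -c "
from h import *
rows(jig(-.195,0,.250),down(JY+np.pi/2));crop('side',40,160,440,460,1.8,'pics/d3.png')"
```

```text
shift [0.2013 0.0445 0.0237] turn [-1.2000e-03 -3.2000e-03 -1.5352e+00]
```

View pics/d3.png

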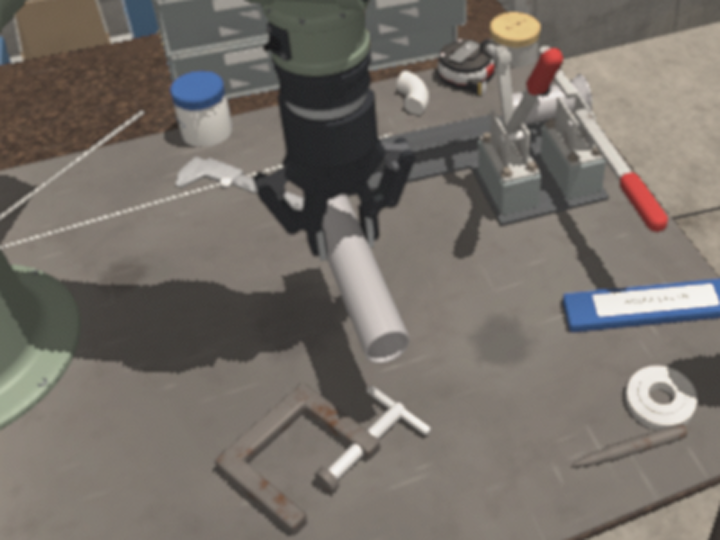

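Picture: the tube is held between the fingers, its front end face at full-frame pixel (254,352). Next I turn it over the vee's near end.

```bash
python3 -c "
from h import *
print(proj('side',np.array([.3475,-.226,.107])))"
python3 -m pendant '[[[0,0,-0.12],[0.016,0,0],0.1],[[0,0,-0.24],[0.032,0,0],0.1],[[0,0,-0.36],[0.05,0,0],0.1],[[0,0,-0.48],[0.065,0,0],0.1],[[0,0,-0.6],[0.08,0,0],0.1],[[0,0,-0.72],[0.1,0,0],0.1],[[0,0,-0.84],[0.12,0,0],0.1],[[0,0,-0.96],[0.14,0,0],0.1]]';python3 -c "
from h import *
rows(jig(-.195,0,.250),down(JY+np.pi/2))"
```

```text
[255.27271226 353.10266941]
time: 4.33
position: [0.3551, 0.0392, 0.2741]
tcp_rot: [0.302, 0.953, 0.0, 0.001]
ft_force: [-0.0, -0.8, -3.5]
finger_gap: 0.41
finger_force: 81.7
shift [0.0018 0.0731 0.0242] turn [ 0.0008  0.0022 -0.5678]
```

```bash
python3 -m pendant '[[[0,0,-0.12],[0,0.02,0],0.1],[[0,0,-0.24],[0,0.04,0],0.1],[[0,0,-0.36],[0.001,0.06,0],0.1],[[0,0,-0.48],[0.002,0.073,0],0.1],[[0,0,-0.568],[0.002,0.073,0],0.1],[[0,0,-0.568],[0.002,0.073,0],0.1],[[0,0,-0.568],[0.002,0.073,0],0.1]]';python3 -c "
from h import *
st();rows(jig(-.195,0,.250),down(JY+np.pi/2));crop('top',190,170,350,370,3,'pics/d4.png')"
```

```text
time: 4.92
position: [0.395, 0.0992, 0.2737]
tcp_rot: [0.026, 1.0, 0.0, 0.0]
ft_force: [-0.3, -0.2, -4.4]
finger_gap: 0.413
finger_force: 82.1
4.92 [0.395  0.0992 0.2737] [[-0.999, 0.052, 0.0], [0.052, 0.999, -0.0], [-0.0, 0.0, -1.0]] [-0.3 -0.2 -4.4] 0.41298562971245967 82.06450581550598
shift [-0.0007  0.0008  0.0237] turn [ 0.      0.0005 -0.0074]
```

View pics/d4.png

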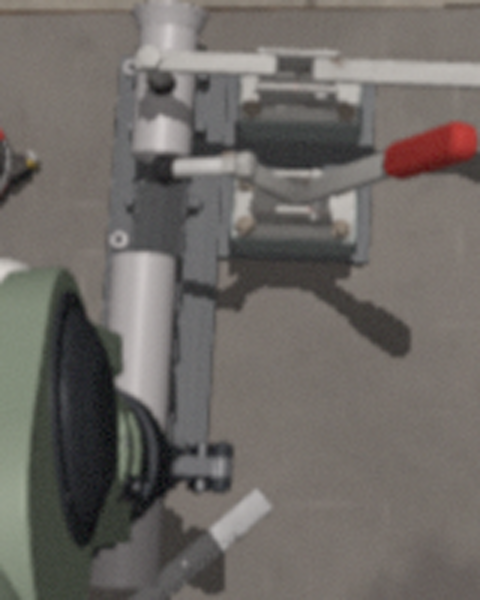

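```bash
python3 -c "
from h import *
a=at('top',190+143/3,170+262/3,.107);b=at('top',190+131/3,170+570/3,.107);print(a,b,(a-b)[1]/(a-b)[0])
for p in(a,b):
  c,s=np.cos(JY),np.sin(JY);d=p[:2]-J;print('jig',c*d[0]+s*d[1],-s*d[0]+c*d[1])
rows(jig(-.195,0,.2145),down(JY+np.pi/2))"
```

```text
[0.51315822 0.09283526 0.107     ] [0.33519169 0.09695246 0.107     ] -0.023134727848579183
jig -0.07733705126687594 -0.0018456053452998028
jig -0.2553086319964279 -0.005738357325479008
shift [-0.001   0.0011  0.0592] turn [-0.      0.0002 -0.0078]
```

The tube is above the vee, its front end at crop (143,255), about 70–80 mm short of the stub and roughly in line. I'll lower it and use the wrist force to centre it.

```bash
python3 -m pendant '[[[0,0,-0.007],[-0.001,0.001,0.02],0.1],[[0,0,-0.007],[-0.001,0.001,0.04],0.1],[[0,0,-0.007],[-0.001,0.001,0.055],0.1],[[0,0,-0.007],[-0.001,0.001,0.06],0.1],[[0,0,-0.007],[-0.001,0.001,0.06],0.1],[[0,0,-0.007],[-0.001,0.001,0.06],0.1],[[0,0,-0.007],[-0.001,0.001,0.06],0.1],[[0,0,-0.007],[-0.001,0.001,0.06],0.1]]';python3 -m pendant '[[[0,0,0],[0,0,0.003],0.1],[[0,0,0],[0,0,0.003],0.1],[[0,0,0],[0,0,0.003],0.1]]';python3 -c "
from h import *
print(bot.get_state()['wrist_torque']);rows(jig(-.195,0,.2085),down(JY+np.pi/2))"
```

```text
time: 5.63
position: [0.3957, 0.0997, 0.2144]
tcp_rot: [0.022, 1.0, -0.0, 0.001]
ft_force: [0.2, 0.3, -3.0]
finger_gap: 0.415
finger_force: 82.0
time: 5.88
position: [0.396, 0.1002, 0.2114]
tcp_rot: [0.022, 1.0, 0.001, 0.001]
ft_force: [0.1, 3.1, 2.7]
finger_gap: 0.41
finger_force: 82.6
[ 0.74649272 -0.02921083 -0.0059408 ]
shift [ 0.0003 -0.0003  0.0029] turn [0.0023 0.0025 0.0015]
```

```bash
python3 -m pendant '[[[0,0,0],[0,0.0025,0],0.1],[[0,0,0],[0,0.0025,0],0.1],[[0,0,0],[0,0.0025,0.001],0.1],[[0,0,0],[0,0.0025,0.002],0.1],[[0,0,0],[0,0.0025,0.002],0.1],[[0,0,0],[0,0.0025,0.002],0.1]]';python3 -c "
from h import *
print(bot.get_state()['wrist_torque']);rows(jig(-.195,0,.2085),down(JY+np.pi/2))"
```

```text
time: 6.38
position: [0.3953, 0.1027, 0.2091]
tcp_rot: [0.022, 1.0, 0.001, 0.0]
ft_force: [-2.5, 3.6, 7.6]
finger_gap: 0.414
finger_force: 83.4
[ 0.73625285  0.37334659 -0.23301893]
shift [-0.0005 -0.0027  0.0006] turn [ 0.0022 -0.      0.001 ]
```

```bash
python3 -m pendant '[[[0,0,0],[0,0.001,0],0.1],[[0,0,0],[0,0.001,0],0.1],[[0,0,0],[0,0.001,0],0.1],[[0,0,0],[0,0.001,0],0.1]]'; python3 - <<'E'
from h import *
print(bot.get_state()['wrist_torque'])
g=cv2.cvtColor(grab_frame("top")[:,:,::-1],cv2.COLOR_BGR2GRAY)
cv2.imwrite("pics/e.png",g)
for v in(212,216,262,270,280,290): print(v,g[v,225:270].tolist())
E
```

```text
time: 6.72
position: [0.3953, 0.1032, 0.209]
tcp_rot: [0.022, 1.0, -0.0, 0.0]
ft_force: [-3.1, 2.2, 5.9]
finger_gap: 0.413
finger_force: 82.9
[ 0.19188537  0.28423368 -0.31016187]
212 [113, 114, 106, 89, 99, 107, 107, 110, 115, 119, 136, 147, 159, 160, 168, 174, 182, 193, 201, 202, 189, 178, 171, 165, 161, 150, 140, 119, 89, 75, 97, 108, 108, 99, 106, 109, 110, 110, 110, 110, 111, 112, 105, 76, 55]
216 [112, 112, 114, 107, 107, 107, 108, 101, 90, 116, 139, 152, 160, 165, 169, 176, 185, 196, 200, 197, 186, 175, 169, 161, 157, 149, 141, 125, 95, 63, 47, 50, 44, 63, 98, 107, 108, 105, 105, 95, 110, 114, 106, 72, 50]
262 [109, 104, 104, 105, 108, 119, 136, 150, 159, 164, 167, 171, 176, 186, 192, 196, 187, 179, 173, 166, 160, 152, 144, 130, 109, 84, 95, 105, 102, 103, 107, 109, 108, 106, 108, 110, 101, 93, 110, 118, 116, 108, 106, 104, 78]
270 [105, 103, 103, 100, 107, 125, 142, 153, 162, 165, 168, 172, 178, 186, 193, 190, 179, 174, 168, 162, 156, 149, 141, 122, 93, 76, 99, 106, 110, 108, 110, 109, 104, 103, 97, 89, 74, 61, 64, 63, 62, 60, 61, 64, 62]
280 [79, 102, 107, 106, 118, 136, 148, 155, 164, 166, 169, 174, 181, 189, 190, 183, 175, 170, 163, 158, 152, 147, 133, 114, 91, 100, 109, 109, 107, 110, 105, 107, 104, 107, 104, 100, 96, 110, 117, 119, 120, 117, 118, 117, 118]
290 [33, 34, 35, 29, 33, 43, 65, 72, 74, 95, 145, 173, 183, 188, 184, 178, 170, 166, 162, 154, 149, 139, 124, 97, 77, 100, 107, 108, 108, 109, 108, 108, 106, 108, 103, 91, 107, 117, 116, 118, 117, 115, 119, 115, 113]
```

The highlights on the tube and the stub line up to about 0.5 mm, so I'll slide forward.

```bash
python3 -m pendant '[[[0,0,0],[0,0.0005,-0.001],0.1],[[0,0,0],[-0.01,0.0005,-0.001],0.1],[[0,0,0],[-0.02,0.0005,-0.001],0.1],[[0,0,0],[-0.03,0.0005,-0.001],0.1],[[0,0,0],[-0.04,0.0005,-0.001],0.1],[[0,0,0],[-0.05,0.0005,-0.001],0.1],[[0,0,0],[-0.058,0.0005,-0.001],0.1],[[0,0,0],[-0.058,0.0005,-0.001],0.1]]'; python3 - <<'E'
from h import *
print(bot.get_state()['wrist_torque']);rows(jig(-.125,0.003,.2085),down(JY+np.pi/2))
g=cv2.cvtColor(grab_frame("top")[:,:,::-1],cv2.COLOR_BGR2GRAY)
cv2.imwrite("pics/e2.png",g)
for u in(239,242,245): print(u,g[205:245,u].tolist())
E
```

```text
time: 7.43
position: [0.4497, 0.1013, 0.209]
tcp_rot: [0.02, 1.0, 0.0, -0.006]
ft_force: [-10.1, 0.8, 10.3]
finger_gap: 0.414
finger_force: 85.7
[0.18661376 2.07464436 1.18956595]
shift [-0.0161 -0.0009  0.0003] turn [ 0.     -0.0112  0.0048]
239 [98, 96, 98, 99, 106, 131, 157, 168, 168, 170, 171, 170, 171, 169, 154, 127, 101, 90, 84, 64, 51, 52, 53, 50, 53, 64, 72, 81, 108, 152, 171, 170, 170, 171, 172, 172, 172, 172, 173, 175]
242 [103, 101, 106, 134, 168, 187, 191, 193, 193, 194, 196, 197, 196, 196, 183, 147, 97, 62, 53, 48, 46, 47, 38, 33, 36, 49, 62, 77, 112, 172, 194, 195, 197, 199, 199, 199, 199, 200, 199, 199]
245 [101, 101, 101, 128, 173, 190, 191, 190, 189, 187, 187, 185, 185, 183, 173, 137, 84, 48, 46, 49, 46, 43, 45, 38, 31, 32, 45, 67, 95, 145, 170, 178, 177, 176, 177, 175, 175, 175, 174, 175]
```

Drag is high because the tube is being pressed down. I'll unload it a little, then go on.

```bash
python3 -m pendant '[[[0,0,0],[0,0,-0.001],0.1],[[0,0,0],[0,0,-0.002],0.1],[[0,0,0],[0,0,-0.002],0.1],[[0,0,0],[0,0,-0.002],0.1]]';python3 -m pendant '[[[0,0,0],[-0.005,0,0],0.1],[[0,0,0],[-0.01,0,0],0.1],[[0,0,0],[-0.012,0,0],0.1],[[0,0,0],[-0.012,0,0],0.1]]'; python3 - <<'E'
from h import *
print(bot.get_state()['wrist_torque']);rows(jig(-.125,0.003,.2085),down(JY+np.pi/2))
g=cv2.cvtColor(grab_frame("top")[:,:,::-1],cv2.COLOR_BGR2GRAY)
for u in(239,242,245): print(u,g[205:245,u].tolist())
E
```

```text
time: 7.82
position: [0.4537, 0.1013, 0.2115]
tcp_rot: [0.022, 1.0, 0.0, 0.0]
ft_force: [-1.4, 2.0, -2.7]
finger_gap: 0.409
finger_force: 85.3
time: 8.15
position: [0.4667, 0.1005, 0.2118]
tcp_rot: [0.022, 1.0, -0.0, 0.001]
ft_force: [1.6, 1.1, -2.3]
finger_gap: 0.414
finger_force: 85.4
[ 0.10606891 -0.17161414  0.04111421]
shift [ 0.0009 -0.0007  0.0033] turn [-0.0003  0.002   0.0007]
239 [97, 100, 100, 97, 105, 131, 154, 168, 167, 170, 168, 170, 170, 170, 155, 128, 99, 99, 122, 153, 163, 164, 165, 166, 168, 168, 167, 168, 168, 165, 163, 164, 163, 165, 161, 161, 165, 165, 165, 165]
242 [101, 103, 107, 137, 167, 187, 193, 191, 192, 195, 194, 195, 194, 195, 183, 146, 94, 58, 50, 50, 50, 49, 46, 50, 70, 118, 166, 185, 190, 191, 192, 193, 193, 194, 192, 194, 195, 195, 197, 197]
245 [102, 100, 99, 125, 174, 191, 192, 189, 190, 187, 186, 185, 184, 182, 173, 137, 80, 49, 49, 55, 45, 46, 45, 40, 26, 59, 121, 170, 182, 182, 182, 179, 179, 180, 177, 177, 175, 175, 174, 174]
```

```bash
python3 -m pendant '[[[0,0,0],[0,0.0005,0.001],0.1],[[0,0,0],[-0.001,0.0005,0.0018],0.1],[[0,0,0],[-0.002,0.0005,0.0018],0.1],[[0,0,0],[-0.003,0.0005,0.0018],0.1],[[0,0,0],[-0.004,0.0005,0.0018],0.1],[[0,0,0],[-0.004,0.0005,0.0018],0.1]]'; python3 - <<'E'
from h import *
print(bot.get_state()['wrist_torque']);st()
g=cv2.cvtColor(grab_frame("top")[:,:,::-1],cv2.COLOR_BGR2GRAY)
for u in(237,239): print(u,g[210:235,u].tolist())
E
```

```text
time: 8.7
position: [0.4676, 0.1011, 0.2099]
tcp_rot: [0.021, 1.0, -0.0, -0.002]
ft_force: [-6.4, -0.2, 6.5]
finger_gap: 0.411
finger_force: 85.8
[0.02106366 1.15168587 0.67514137]
8.7 [0.4676 0.1011 0.2099] [[-0.999, 0.042, -0.004], [0.042, 0.999, -0.0], [0.004, -0.001, -1.0]] [-6.4 -0.2  6.5] 0.41083307503757127 85.8247697353363
237 [150, 157, 157, 156, 159, 158, 160, 160, 160, 151, 124, 93, 88, 98, 138, 157, 161, 162, 162, 163, 162, 156, 139, 112, 103]
239 [131, 157, 169, 169, 168, 170, 172, 170, 168, 158, 125, 98, 94, 114, 150, 164, 166, 166, 169, 171, 171, 169, 169, 168, 171]
```

```bash
python3 -m pendant '[[[0,0,0],[0,0,-0.0008],0.1],[[0,0,0],[0,0,-0.0008],0.1],[[0,0,0],[-0.002,0,-0.0008],0.1],[[0,0,0],[-0.004,0,-0.0008],0.1],[[0,0,0],[-0.006,0,-0.0008],0.1],[[0,0,0],[-0.006,0,-0.0008],0.1],[[0,0,0],[-0.006,0,-0.0008],0.1]]'; python3 - <<'E'
from h import *
print(bot.get_state()['wrist_torque']);st()
g=cv2.cvtColor(grab_frame("top")[:,:,::-1],cv2.COLOR_BGR2GRAY)
for u in(237,239): print(u,g[210:235,u].tolist())
E
```

```text
time: 9.33
position: [0.4749, 0.1007, 0.2104]
tcp_rot: [0.022, 1.0, -0.0, -0.001]
ft_force: [-3.6, 1.4, 0.1]
finger_gap: 0.41
finger_force: 85.6
[0.2020634  0.78362289 0.31394963]
9.33 [0.4749 0.1007 0.2104] [[-0.999, 0.044, -0.002], [0.044, 0.999, -0.0], [0.002, -0.0, -1.0]] [-3.6  1.4  0.1] 0.4104250569339387 85.58458685874939
237 [148, 156, 156, 156, 158, 159, 158, 160, 159, 154, 154, 157, 157, 156, 154, 151, 141, 117, 98, 89, 80, 70, 69, 68, 65]
239 [132, 158, 168, 170, 168, 169, 169, 169, 167, 163, 161, 165, 166, 166, 165, 163, 163, 167, 166, 162, 160, 163, 163, 162, 162]
```

The dark gap has closed. I'll push a little more to feel the butt.

```bash
python3 -m pendant '[[[0,0,0],[-0.001,0,0],0.1],[[0,0,0],[-0.002,0,0],0.1],[[0,0,0],[-0.003,0,0],0.1],[[0,0,0],[-0.003,0,0],0.1],[[0,0,0],[-0.003,0,0],0.1]]'; python3 - <<'E'
from h import *
print(bot.get_state()['wrist_torque']);st()
g=cv2.cvtColor(grab_frame("top")[:,:,::-1],cv2.COLOR_BGR2GRAY)
for u in(237,239): print(u,g[210:235,u].tolist())
E
```

```text
time: 9.8
position: [0.4757, 0.1006, 0.2102]
tcp_rot: [0.022, 1.0, -0.0, -0.003]
ft_force: [-11.7, 0.3, 6.3]
finger_gap: 0.408
finger_force: 86.2
[0.21384169 2.15087612 0.39148784]
9.8 [0.4757 0.1006 0.2102] [[-0.999, 0.043, -0.007], [0.043, 0.999, -0.0], [0.006, -0.001, -1.0]] [-11.7   0.3   6.3] 0.4075149934131388 86.21264934539795
237 [150, 156, 158, 158, 157, 157, 158, 160, 161, 155, 153, 157, 151, 150, 145, 134, 110, 87, 71, 70, 68, 62, 56, 52, 49]
239 [130, 158, 169, 168, 170, 169, 170, 170, 168, 165, 164, 166, 166, 165, 166, 165, 163, 160, 158, 160, 162, 161, 161, 160, 160]
```

Butted: it moved only 0.8 mm at 12 N. Releasing and rising.

```bash
python3 -m pendant '[[[0,0,0],[0,0,0],0.5],[[0,0,0],[0,0,0],0.6],[[0,0,0],[0,0,0],0.75],[[0,0,0],[0,0,0],0.8],[[0,0,0],[0,0,0],0.8],[[0,0,0],[0,0,0],0.8],[[0,0,0],[0,0,-0.02],0.8],[[0,0,0],[0,0,-0.04],0.8]]';  python3 -m pendant '[[[0,0,0],[0,0,-0.04],0.8],[[0,0,0],[0,0,-0.08],0.8],[[0,0,0],[0,0,-0.12],0.8],[[0,0,0],[0,0,-0.15],0.8],[[0,0,0],[0,0,-0.15],0.6],[[0,0,0],[0,0,-0.15],0.4],[[0,0,0],[0,0,-0.15],0.2],[[0,0,0],[0,0,-0.15],0]]'; python3 - <<'E'
from h import *
st()
im=grab_frame("top")[:,:,::-1];cv2.imwrite("pics/f.png",im)
g=cv2.cvtColor(im,cv2.COLOR_BGR2GRAY)
for u in(237,239): print(u,g[210:235,u].tolist())
s=grab_frame("side")[:,:,::-1];cv2.imwrite("pics/fs.png",s)
E
```

```text
time: 10.52
position: [0.4777, 0.1005, 0.2502]
tcp_rot: [0.022, 1.0, -0.0, -0.001]
ft_force: [-0.3, 0.4, 0.7]
finger_gap: 0.801
finger_force: 0.0
time: 11.18
position: [0.4778, 0.1005, 0.3992]
tcp_rot: [0.022, 1.0, -0.0, -0.001]
ft_force: [-0.3, 0.2, -0.5]
finger_gap: 0.235
finger_force: 0.0
11.18 [0.4778 0.1005 0.3992] [[-0.999, 0.044, -0.003], [0.044, 0.999, -0.0], [0.003, -0.0, -1.0]] [-0.3  0.2 -0.5] 0.23492629605784457 0.0
237 [151, 158, 160, 159, 162, 161, 162, 161, 160, 155, 149, 156, 163, 164, 166, 165, 164, 168, 166, 167, 167, 166, 166, 167, 167]
239 [135, 162, 169, 173, 171, 172, 171, 175, 170, 161, 157, 167, 172, 172, 170, 168, 168, 170, 173, 173, 174, 172, 174, 172, 173]
```

The side profile shows the end faces touching after release. Next I'll compute the handle-push path, with the jig pose corrected by the offset found on contact.

```bash
cat >> h.py <<'E'
J=np.array([.5945,.0953])
def push(th,gap=0.):
    c,s=np.cos(th),np.sin(th); return jig(-.032,-.103-.139*c+.017*s+.0145+gap*s,.095+.139*s+.017*c+.173+gap*c)
E
python3 -c "
from h import *
rows(push(1.1,.03)+[0,0,.06],down(JY+np.pi/2));rows(push(1.1,.025))
for t in(1.2,1.1,1.,.8,.6,.4,.2,0): print(t,push(t).round(4))"
```

```text
shift [-0.0844 -0.1098 -0.0743] turn [-0.0004 -0.003   0.0012]
shift [-0.0846 -0.1142 -0.012 ] turn 0
1.2 [ 0.557  -0.0262  0.4037]
1.1 [ 0.5564 -0.0395  0.3996]
1.0 [ 0.5558 -0.0524  0.3941]
0.8 [ 0.5547 -0.0762  0.3796]
0.6 [ 0.5538 -0.0967  0.3605]
0.4 [ 0.5531 -0.113   0.3378]
0.2 [ 0.5526 -0.1244  0.3123]
0 [ 0.5523 -0.1305  0.285 ]
```

```bash
python3 -m pendant '[[[0,0,0],[0,0,-0.04],0],[[0,0,0],[-0.02,-0.02,-0.06],0],[[0,0,0],[-0.04,-0.045,-0.06],0],[[0,0,0],[-0.06,-0.07,-0.06],0],[[0,0,0],[-0.08,-0.09,-0.06],0],[[0,0,0],[-0.082,-0.095,-0.06],0],[[0,0,0],[-0.082,-0.095,-0.03],0],[[0,0,0],[-0.082,-0.095,0],0]]'; python3 -m pendant '[[[0,0,0],[0,0,0],0],[[0,0,0],[0,0,0],0],[[0,0,0],[0,0,0],0]]'; python3 -c "
from h import *
for t in(1.0,.8,.6,.4,.2,0): rows(push(t))
cv2.imwrite('pics/g.png',np.hstack([cv2.resize(grab_frame('top')[170:320,215:395,::-1],None,fx=2.2,fy=2.2),cv2.resize(grab_frame('side')[120:270,230:410,::-1],None,fx=2.2,fy=2.2)]))"
```

```text
time: 11.95
position: [0.5568, 0.0014, 0.4002]
tcp_rot: [0.023, 1.0, -0.0, 0.001]
ft_force: [0.1, 0.5, -0.5]
finger_gap: 0.001
finger_force: 0.0
time: 12.2
position: [0.5562, 0.0024, 0.4015]
tcp_rot: [0.022, 1.0, 0.0, 0.0]
ft_force: [0.2, -0.4, -0.0]
finger_gap: -0.002
finger_force: 0.0
shift [-0.002  -0.0548  0.0073] turn 0
shift [-0.002  -0.0786  0.0219] turn 0
shift [-0.0019 -0.0991  0.041 ] turn 0
shift [-0.0019 -0.1154  0.0637] turn 0
shift [-0.0019 -0.1268  0.0892] turn 0
shift [-0.0019 -0.133   0.1165] turn 0
```

View pics/g.png

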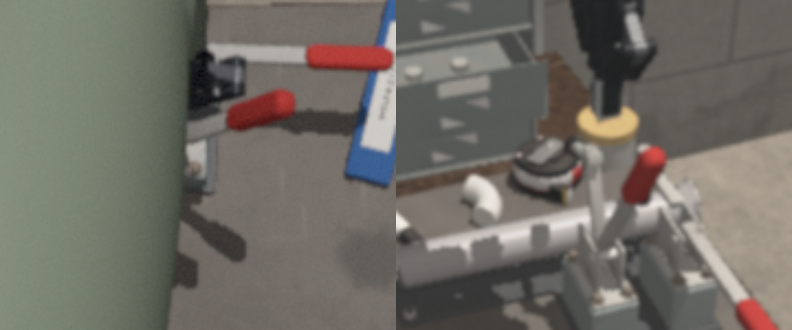

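Picture: the shut fingertips (right half, about (605,112)) stand on the vee side of the raised red grip at (650,165), above the bar. Starting the push.

```bash
python3 -c "
from h import *
print(proj('side',np.array([.5562,.0024,.2285])))"; python3 -m pendant '[[[0,0,0],[-0.001,-0.015,0.001],0],[[0,0,0],[-0.002,-0.03,0.003],0],[[0,0,0],[-0.002,-0.042,0.005],0],[[0,0,0],[-0.002,-0.055,0.009],0],[[0,0,0],[-0.002,-0.067,0.015],0],[[0,0,0],[-0.002,-0.079,0.023],0],[[0,0,0],[-0.002,-0.079,0.023],0]]'; python3 -m pendant '[[[0,0,0],[0,-0.01,0.009],0],[[0,0,0],[0,-0.02,0.019],0],[[0,0,0],[0,-0.029,0.03],0],[[0,0,0],[0,-0.036,0.041],0],[[0,0,0],[0,-0.036,0.041],0]]'; python3 -c "
from h import *
for t in(.4,.2,0): rows(push(t))
im=grab_frame('side')[:,:,::-1];cv2.imwrite('pics/g2.png',im)
h=cv2.cvtColor(im,cv2.COLOR_BGR2HSV);m=((h[:,:,0]<8)|(h[:,:,0]>172))&(h[:,:,1]>150)&(h[:,:,2]>60)
n,l,s,c=cv2.connectedComponentsWithStats(m.astype(np.uint8));print([(s[i].tolist(),c[i].round()) for i in range(1,n) if s[i,4]>40])"
```

```text
[325.31006961 171.99161919]
time: 12.88
position: [0.5542, -0.079, 0.3761]
tcp_rot: [0.023, 1.0, -0.0, -0.001]
ft_force: [0.1, 0.0, -0.5]
finger_gap: -0.003
finger_force: 0.0
time: 13.3
position: [0.552, -0.114, 0.3334]
tcp_rot: [0.023, 1.0, 0.0, -0.002]
ft_force: [0.4, -0.3, -0.9]
finger_gap: -0.003
finger_force: 0.0
shift [-0.001   0.0011 -0.0044] turn 0
shift [-0.0011 -0.0103  0.0211] turn 0
shift [-0.0012 -0.0165  0.0484] turn 0
[([344, 248, 24, 16, 227], array([357., 255.])), ([385, 257, 25, 31, 339], array([397., 272.]))]
```

The handle is following. I'll carry on down to level.

```bash
python3 -m pendant '[[[0,0,0],[-0.001,-0.004,0.01],0],[[0,0,0],[-0.001,-0.009,0.02],0],[[0,0,0],[-0.001,-0.013,0.03],0],[[0,0,0],[-0.001,-0.015,0.038],0],[[0,0,0],[-0.001,-0.016,0.044],0],[[0,0,0],[-0.001,-0.016,0.048],0],[[0,0,0],[-0.001,-0.016,0.048],0]]'; python3 -m pendant '[[[0,0,0],[0,0,0.002],0],[[0,0,0],[0,0,0.003],0],[[0,0,0],[0,0,0.003],0]]'
```

```text
time: 13.93
position: [0.5529, -0.1288, 0.2875]
tcp_rot: [0.022, 1.0, 0.0, -0.001]
ft_force: [0.4, 0.5, 0.2]
finger_gap: 0.002
finger_force: 0.0
time: 14.18
position: [0.5534, -0.1288, 0.2858]
tcp_rot: [0.022, 1.0, -0.0, 0.0]
ft_force: [0.2, -0.5, -0.8]
finger_gap: 0.001
finger_force: 0.0
```

```bash
python3 -m pendant '[[[0,0,0],[0,0,0.002],0],[[0,0,0],[0,0,0.004],0],[[0,0,0],[0,0,0.006],0]]'; python3 -c "
from h import *
im=grab_frame('side')[:,:,::-1];cv2.imwrite('pics/g3.png',im)
h=cv2.cvtColor(im,cv2.COLOR_BGR2HSV);m=((h[:,:,0]<8)|(h[:,:,0]>172))&(h[:,:,1]>150)&(h[:,:,2]>60)
n,l,s,c=cv2.connectedComponentsWithStats(m.astype(np.uint8));print([(s[i].tolist(),c[i].round()) for i in range(1,n) if s[i,4]>40])
for th in(0,.1,.2,.3,.4):
  c_,s_=np.cos(th),np.sin(th);print(th,[proj('side',jig(-.032,-.103-r*c_+.009*s_,.095+r*s_+.009*c_)).round(1) for r in(.102,.139,.177)])
print([proj('side',jig(.032,-.103-r,.104)).round(1) for r in(.102,.139,.177)])"
```

```text
time: 14.43
position: [0.5534, -0.1288, 0.2846]
tcp_rot: [0.022, 1.0, -0.001, 0.001]
ft_force: [-16.5, 6.8, 50.4]
finger_gap: 0.0
finger_force: 25.4
[([385, 257, 25, 31, 341], array([397., 272.])), ([346, 271, 23, 28, 270], array([358., 286.]))]
0 [array([347.8, 266. ]), array([356.5, 280.3]), array([366.1, 295.8])]
0.1 [array([347.8, 261.2]), array([356.7, 273.7]), array([366.5, 287.4])]
0.2 [array([347.6, 256. ]), array([356.5, 266.5]), array([366.4, 278.2])]
0.3 [array([347.1, 250.5]), array([356. , 258.9]), array([365.9, 268.3])]
0.4 [array([346.4, 244.8]), array([355.1, 251. ]), array([364.8, 257.8])]
[array([381.2, 257.7]), array([390.8, 271.4]), array([401.2, 286.3])]
```

The 50 N reading is the hard stop, and the grip pixels match level. Backing off and checking.

```bash
python3 -m pendant '[[[0,0,0],[0,0,-0.006],0],[[0,0,0],[0,0,-0.02],0],[[0,0,0],[0,0,-0.05],0],[[0,0,0],[0,0,-0.09],0],[[0,0,0],[0,0,-0.13],0],[[0,0,0],[0,0,-0.16],0],[[0,0,0],[-0.0,0,-0.16],0]]'; python3 -m pendant '[[[0,0,0],[0.04,0,0],0],[[0,0,0],[0.08,0,0],0],[[0,0,0],[0.12,0,0],0],[[0,0,0],[0.16,-0.03,0],0],[[0,0,0],[0.18,-0.06,0],0],[[0,0,0],[0.18,-0.08,0],0],[[0,0,0],[0.18,-0.08,0],0],[[0,0,0],[0.18,-0.08,0],0]]'; python3 -c "
from h import *
st()
im=grab_frame('side')[:,:,::-1]
h=cv2.cvtColor(im,cv2.COLOR_BGR2HSV);m=((h[:,:,0]<8)|(h[:,:,0]>172))&(h[:,:,1]>150)&(h[:,:,2]>60)
n,l,s,c=cv2.connectedComponentsWithStats(m.astype(np.uint8));print([(s[i].tolist(),c[i].round()) for i in range(1,n) if s[i,4]>40])
im=grab_frame('top')[:,:,::-1]
g=cv2.cvtColor(im,cv2.COLOR_BGR2GRAY)
for u in(235,237,239,241,244,247): print(u,g[210:230,u].tolist())
for v in(214,226,262,280,300):
  r=g[v,228:258].astype(float);i=r[2:-2].argmax()+2;print(v,228+i)"
```

```text
time: 15.07
position: [0.5548, -0.1293, 0.4472]
tcp_rot: [0.022, 1.0, -0.002, 0.006]
ft_force: [1.0, -0.6, 0.9]
finger_gap: -0.002
finger_force: 0.0
time: 15.73
position: [0.3696, -0.2017, 0.4397]
tcp_rot: [0.023, 1.0, -0.0, 0.0]
ft_force: [0.8, 0.7, -0.0]
finger_gap: -0.001
finger_force: 0.0
15.73 [ 0.3696 -0.2017  0.4397] [[-0.999, 0.046, 0.001], [0.046, 0.999, -0.0], [-0.001, -0.0, -1.0]] [ 0.8  0.7 -0. ] -0.0011604101639748651 0.0
[([385, 257, 25, 31, 342], array([397., 272.])), ([345, 267, 24, 32, 354], array([357., 282.]))]
235 [139, 142, 142, 145, 145, 147, 147, 147, 151, 148, 141, 145, 148, 152, 150, 157, 169, 183, 187, 189]
237 [157, 164, 165, 163, 166, 165, 166, 168, 166, 162, 154, 162, 169, 170, 172, 173, 181, 191, 193, 193]
239 [136, 164, 176, 175, 177, 177, 177, 178, 177, 168, 160, 169, 176, 176, 176, 175, 177, 183, 193, 197]
241 [174, 187, 189, 190, 191, 193, 193, 194, 193, 182, 174, 183, 191, 191, 193, 192, 191, 183, 186, 188]
244 [210, 211, 209, 208, 208, 206, 206, 204, 203, 194, 183, 192, 202, 202, 200, 200, 198, 194, 190, 187]
247 [167, 177, 179, 179, 178, 178, 177, 176, 176, 172, 162, 167, 176, 177, 175, 174, 171, 169, 183, 189]
214 243
226 243
262 240
280 239
300 237
```

The handle is down and matches the shut far one. Only a hairline is left at the joint, far under 2 mm, and the tube is in line with the stub. Handing in.

```bash
python3 -c "
from workcell import bot
print(bot.close_job())"
```

```text
the job is handed in; nothing more can be done
None
```

I laid the tube in the vee, butted it against the stub, pushed the clamp handle fully down and let go, then handed the job in at about 16 s; the last camera check showed only a hairline at the joint, but no verdict came back.

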